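Roll the blown fuse out of its spring clips

TASK

Take the blown cartridge fuse (red band) out of its holder by rolling it sideways past the steel spring jaws on its open side (the long side nearer the robot), because the hooks over its top stop it from being pulled straight up. Then lay it flat in the blue tray without dropping it, and leave the good fuse (green band) where it is.

Things in the scene. Friction and masses are not known exactly. Their poses are not given: they have to be found in the camera images.
- fuse_blown: Blown cartridge fuse, about 150 g: round rod 140 mm long along its y axis, white middle 26 mm in diameter with a red band, brass caps 27 mm in diameter and 22 mm long on its ends. Origin at its centre. It starts level in holder_blown, axis 60 mm above the bench; its middle 96 mm are free all round (40 mm from axis down to the base), to be gripped across from above.
- fuse_good: The good fuse, the same but for a green band, in its own identical holder; it must stay there.
- holder_blown: Fixed holder of the blown fuse. Origin: centre under its black base, 90 (x) by 190 (y) by 20 mm high. 14 mm wide clips at y = -58 and 58. The fuse lies along y, axis at x 0, z 60 mm. On +x rigid brass jaws hook over its top to 3 mm past the axis, up to 78 mm high; end stops at y = -72 and 72. -x is the open side, within 21 degrees of world -x; 18 mm out the fuse is clear of the hooks.
- holder_blown_jaw (a joint): The holder's pair of linked steel spring jaws on the open (-x) side, hinged low along y; 0 rad shut, growing as they swing outwards and down to 1.3. Tips reach 9 mm above the fuse's axis. The fuse pushed to -x opens them: about 4 N at first, rising to about 10 N at 0.65 rad, where it passes; they spring back.
- tray: Fixed shallow blue tray, outside 140 (x) by 210 (y) by 25 mm high, walls and floor 5 mm thick, with five ribs along y on the floor (3 mm high, 22 mm apart) against rolling. Origin: centre of its underside. The fuse fits lengthwise along the tray's y.
Things that resemble listed ones, but are neither listed nor needed, are in the scene too. Leave any pink look-alike of the fuse_blown alone. What is shaped like the holder_blown but orange is not meant.

How it is judged:
By the outcome, as a careful person would: the job done as asked, in the order asked, and still so for the second after the job is handed in, with the robot touching nothing.
It also fails if it takes over 40 s, if anything falls off the work surface, if the arm or the gripper's body presses on something with over 40 N, if the wrist force passes 120 N, or if a joint passes its speed limit or range.

ROBOT

A 7-joint arm with a two-finger parallel gripper is mounted at the origin on the work surface. World frame = base frame: x ahead of the robot, y to its left, z up, the work surface at z = 0. Lengths are in mm, angles in rad, forces in N, time in s.
With the tool pointing down it reaches from about 425 to 875 mm from the base axis. Payload 8.4 kg.
Tool frame: the origin (TCP) lies midway between the tips of the shut fingers; the grasp point (between the pads) lies 19 mm behind it; z points along the fingers, y is the line along which they close (so a half turn about z gives the same grasp; the last joint's range is limited). The gripper opens to 87 mm and grips with 3 to 60 N. Pads are 19 mm wide; open, the fingers measure 117 mm over their backs; the gripper's body (75 mm by 190 mm) begins 51 mm behind the grasp point.
Start: joints at [1.226, 0.333, 0.04, 1.465, -0.013, 1.343, -0.059], TCP at [158.145, -630.439, 222.546] pointing down, gripper open.
Joint ranges: [-2.58, 2.58], [-0.38, 2.09], [-1.3, 1.39], [0.25, 2.4], [-1.5, 4.64], [0.08, 2.09], [-2.65, 2.65]. Speed limits (rad/s): [2.22, 2.22, 2.79, 2.79, 3.14, 3.14, 3.14].

INTERFACE

Orientations are given as a rotation vector (axis times angle).
In Python, from rig import * gives the robot as it stands. The module is installed in compiled form; this text tells all that it offers.
- The arm moves only by the tool apply_moves, never from a script. Its argument "moves" is a list of rows, each an object of numbers: "grip": the finger opening in mm, from 0 to 87; "x", "y", "z": the shift along the world's x, y, z in mm; "wx", "wy", "wz": the turn, a rotation vector about the world's x, y, z in degrees. In form: [{"grip": .., "x": .., "y": .., "z": .., "wx": .., "wy": .., "wz": ..}, ...]. A call has 1 to 5 rows; each row is the pose to reach, as a shift and turn from the pose commanded when the call began; what a row does not reach only later rows make up. A row lasts 1/10 s, in which the tool goes at most 50 mm and 8.59 degrees, less where a joint would pass 70% of its speed; a pose out of reach is approached as far as the arm can. A call with a gripper value outside its range is refused whole. The fingers move at their own pace and stop on an object; "squeeze" is the grip in N (left out, the last holds). Time passes only in rows, so rows that repeat a pose let the fingers close. It gives the time, the measured TCP pose, the force, the opening and the grip force at its end, in the units of the state.
- get_obs(): the state, without advancing time (a new reading comes with each control period).
- grab_frame(name): name is "side" or "top" or "wrist"; returns the picture (420x560x3 uint8, red, green, blue); there is no depth.
- camera_info(name): a dict with "vertical_fov" (degrees; the focal length in pixels is half the picture's height over the tangent of half this angle, whatever the lens; pixels are square), "cx", "cy" (the principal point, pixels), "cam_to_world" (4x4, takes a point from camera to world coordinates). Camera axes: x right, y down, z forward; pixel columns grow to the right and rows downward; lengths in mm; the calibration is good to about 2 mm. The wrist camera is an equidistant fisheye: a pixel r from the principal point sees the ray r / f radians off the axis. A picture is of the moment at which its call begins: read the wrist's pose just before it. camera_info takes no time and is no camera call; for the wrist camera it gives the pose at the moment of the call.
- close_job(): hands the job in; it is judged then, once.
The state is a dict: "time_s": time; "joint_pos": joint angles; "qvel": joint speeds; "tau": joint torques, N m; "position": TCP position; "tool_rot": TCP orientation; "force": force on the tool from outside, world axes, zero at the start; "moment": the same for the moment, N m; "opening": opening from 0.0 (shut) to 1.0 (fully open); "grip_force": force on a finger pad.
Only numpy, scipy, OpenCV 4.12 (cv2) and the standard library are available. Lean on these libraries where they do the work, as an engineer would, in place of code of your own. Each camera call takes 0.05 s, during which the arm holds its last target. There are 200 camera calls.

## Working session

There is one attempt and no reset: what is moved stays moved. The work goes in short steps, Python scripts to look and compute and a tool call to move; the robot and the scene stay as the last step left them, time stands still between calls to the robot, and variables do not carry over. Pictures are saved under pics/ and viewed, at most 10 in all, crops included, and the job is handed in when it is done.

Besides the shell and the picture viewer there is one more tool, called after "Request:" as a command line: name --argument value ..., lists and objects as JSON in quotes. apply_moves: Moves the arm, as the interface text tells. Its arguments: {"type":"object","properties":{"moves":{"type":"array","items":{"type":"object","properties":{"grip":{"type":"number"},"x":{"type":"number"},"y":{"type":"number"},"z":{"type":"number"},"wx":{"type":"number"},"wy":{"type":"number"},"wz":{"type":"number"}}}},"squeeze":{"type":"number"}},"required":["moves"]}

```bash
mkdir -p pics
python3 - <<'E'
from rig import *
import cv2
for n in ("top","side"):
    cv2.imwrite(f"pics/{n}0.png",cv2.resize(grab_frame(n)[:,:,::-1],(800,600),interpolation=cv2.INTER_CUBIC))
    c=camera_info(n);print(n,c)
o=get_obs();print(o['time_s'],o['position'],o['tool_rot'])
E
```

```text
top {'vertical_fov': 49.95108212910077, 'cx': 276.0813334359235, 'cy': 200.46038411196733, 'cam_to_world': array([[-6.43809130e-03, -9.95561210e-01,  9.38958348e-02,
         3.80790070e+02],
       [-9.99926966e-01,  7.36972781e-03,  9.57863619e-03,
        -1.33832722e+00],
       [-1.02281054e-02, -9.38273091e-02, -9.95535947e-01,
         9.72296929e+02],
       [ 0.00000000e+00,  0.00000000e+00,  0.00000000e+00,
         1.00000000e+00]])}
side {'vertical_fov': 42.84573039570638, 'cx': 281.0710023903118, 'cy': 212.27424996785334, 'cam_to_world': array([[-9.91235892e-01, -4.91291179e-02,  1.22628449e-01,
         3.25020110e+02],
       [-1.30278017e-01,  5.17341119e-01, -8.45804827e-01,
         8.57991852e+02],
       [-2.18870939e-02, -8.54367893e-01, -5.19207530e-01,
         6.00848328e+02],
       [ 0.00000000e+00,  0.00000000e+00,  0.00000000e+00,
         1.00000000e+00]])}
0.1 [ 158.04481638 -630.05228439  221.73299003] [-3.11645569e+00 -3.84929039e-01  4.33670128e-04]
```

View pics/top0.png

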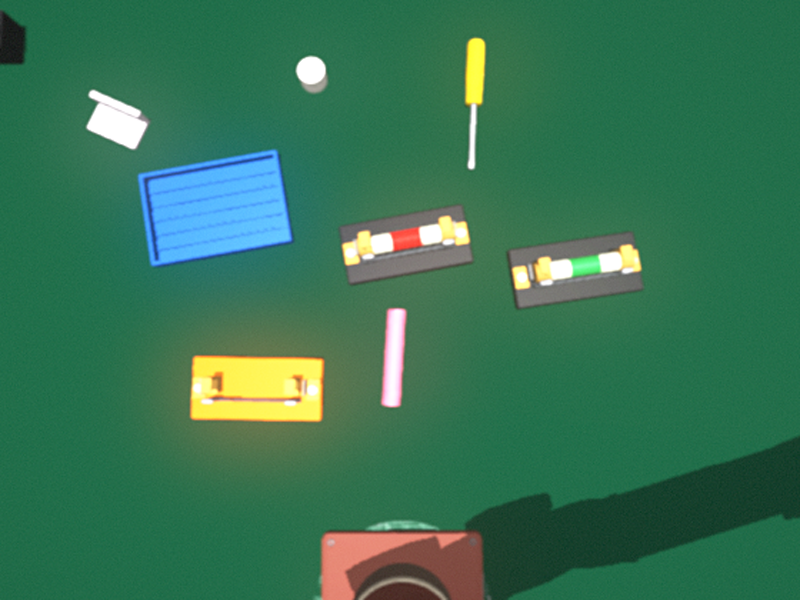

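View pics/side0.png

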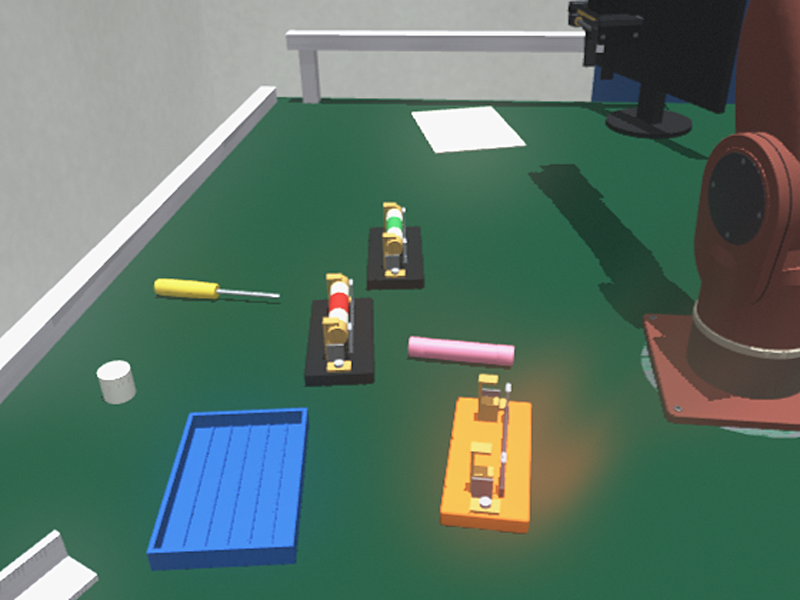

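Top picture (800x600): the blown fuse with its red band is at (407,239). It could be confused with the green fuse (586,266), the pink rod (394,357) or the orange holder (257,388). The blue tray is centred near (215,208). The side view agrees. Next I'll measure and check one close crop.

```bash
cat > h.py <<'E'
from rig import *
import numpy as np, cv2
def unproj(n,u,v,z,s=1.0,ci=None):
    c=ci or camera_info(n); f=210/np.tan(np.radians(c['vertical_fov']/2))
    a=(u/s-c['cx']);b=(v/s-c['cy']);T=c['cam_to_world']
    if n=='wrist':
        r=np.hypot(a,b)+1e-9;t=r/f;d=np.array([np.sin(t)*a/r,np.sin(t)*b/r,np.cos(t)])
    else: d=np.array([a/f,b/f,1])
    d=T[:3,:3]@d;o=T[:3,3]
    return o+d*(z-o[2])/d[2]
E
python3 - <<'E'
from h import *
s=800/560
P=lambda u,v,z:unproj('top',u,v,z,s)
b=[P(*p,20) for p in [(340,227),(462,207),(471,262),(350,284)]]
t=[P(*p,25) for p in [(139,174),(277,151),(292,241),(153,266)]]
for q in (b,t):
    q=np.array(q);print(q.round(0),q.mean(0).round(1),"sides",[np.linalg.norm(q[i]-q[(i+1)%4]).round() for i in range(4)])
    d=q[0]-q[1]+q[3]-q[2];print("y-axis yaw deg",np.degrees(np.arctan2(-d[0],d[1])))
print("red",P(407,239,73)); 
print("caps?",P(356,249,65),P(461,232,65))
im=cv2.imread('pics/top0.png')[190:300,320:490]
cv2.imwrite('pics/crop1.png',cv2.resize(im,None,fx=4.5,fy=4.5,interpolation=cv2.INTER_CUBIC))
E
```

```text
[[ 561.   89.   20.]
 [ 590.  -94.   20.]
 [ 506. -106.   20.]
 [ 475.   74.   20.]] [532.7  -9.6  20. ] sides [np.float64(186.0), np.float64(84.0), np.float64(183.0), np.float64(87.0)]
y-axis yaw deg 9.442310296834938
[[643. 392.  25.]
 [677. 184.  25.]
 [539. 160.  25.]
 [503. 367.  25.]] [590.6 275.6  25. ] sides [np.float64(211.0), np.float64(140.0), np.float64(210.0), np.float64(142.0)]
y-axis yaw deg 9.504078635124761
red [532.66332596 -10.907686    73.        ]
caps? [520.2081584   61.72018258  65.        ] [543.47371142 -88.00326737  65.        ]
```

View pics/crop1.png

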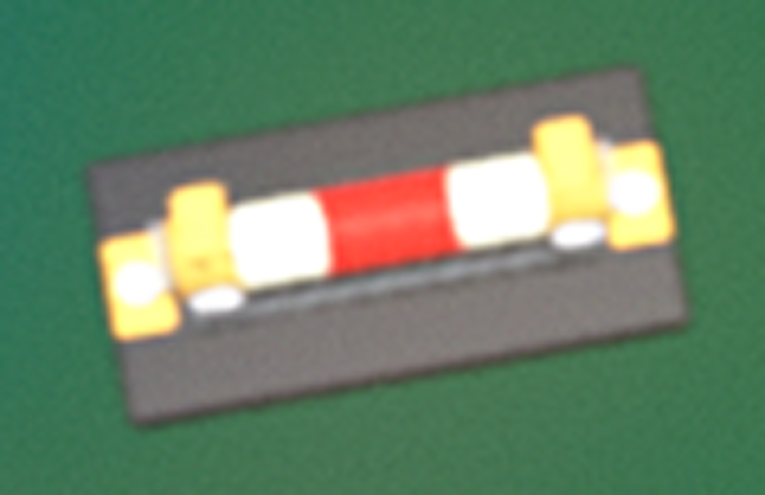

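The crop confirms the red-banded fuse in the black holder. The brass hooks are on the far (+x) side, and a grey bar and the steel jaws are on the near (-x) side. The holder centre is about (533,-10) with a yaw of 9.5°, and the tray centre is about (591,276) with a yaw of 9.5°. The measured sizes match the spec. I'll set out now.

Request:
apply_moves --moves '[{"x": 25, "y": 42, "wz": 8.5}, {"x": 50, "y": 84, "wz": 17}, {"x": 75, "y": 126, "wz": 25.5}, {"x": 100, "y": 168, "wz": 34}, {"x": 125, "y": 210, "wz": 42.5}]'

```text
$.moves[0]: bad value
```

Request:
apply_moves --moves '[{"x": 25, "y": 42, "wz": 8.5}, {"x": 50, "y": 84, "wz": 17}, {"x": 75, "y": 126, "wz": 25.5}, {"x": 100, "y": 168, "wz": 34}, {"x": 125, "y": 210, "wz": 42.5}]'

```text
$.moves[0]: bad value
```

Request:
apply_moves --moves '[{"x": 25, "y": 40}, {"x": 50, "y": 80}, {"x": 75, "y": 120}, {"x": 100, "y": 160}, {"x": 125, "y": 200}]'

```text
$.moves[0]: bad value
```

Request:
apply_moves --moves '[{"grip": 87, "x": 25, "y": 42, "z": 0, "wx": 0, "wy": 0, "wz": 8.5}, {"grip": 87, "x": 50, "y": 84, "z": 0, "wx": 0, "wy": 0, "wz": 17}, {"grip": 87, "x": 75, "y": 126, "z": 0, "wx": 0, "wy": 0, "wz": 25.5}, {"grip": 87, "x": 100, "y": 168, "z": 0, "wx": 0, "wy": 0, "wz": 34}, {"grip": 87, "x": 125, "y": 210, "z": 0, "wx": 0, "wy": 0, "wz": 42.5}]' --squeeze 30

```text
time_s: 0.6
position: [283.7, -418.5, 222.3]
tool_rot: [-2.762, -1.497, 0.0]
force: [1.0, -0.2, 0.1]
opening: 1.002
grip_force: 0.0
```

Request:
apply_moves --moves '[{"grip": 87, "x": 25, "y": 42, "z": 0, "wx": 0, "wy": 0, "wz": 8.5}, {"grip": 87, "x": 50, "y": 84, "z": 0, "wx": 0, "wy": 0, "wz": 17}, {"grip": 87, "x": 75, "y": 126, "z": 0, "wx": 0, "wy": 0, "wz": 25.5}, {"grip": 87, "x": 100, "y": 168, "z": 0, "wx": 0, "wy": 0, "wz": 34}, {"grip": 87, "x": 125, "y": 210, "z": 0, "wx": 0, "wy": 0, "wz": 42.5}]'

```text
time_s: 1.1
position: [408.6, -208.6, 222.5]
tool_rot: [2.031, 2.396, -0.001]
force: [0.4, -0.0, -0.8]
opening: 0.998
grip_force: 0.0
```

Request:
apply_moves --moves '[{"grip": 87, "x": 25, "y": 40, "z": 0, "wx": 0, "wy": 0, "wz": 0.4}, {"grip": 87, "x": 50, "y": 80, "z": 0, "wx": 0, "wy": 0, "wz": 0.4}, {"grip": 87, "x": 75, "y": 120, "z": 0, "wx": 0, "wy": 0, "wz": 0.4}, {"grip": 87, "x": 100, "y": 160, "z": 0, "wx": 0, "wy": 0, "wz": 0.4}, {"grip": 87, "x": 125, "y": 198, "z": 0, "wx": 0, "wy": 0, "wz": 0.4}]'

```text
time_s: 1.6
position: [533.7, -10.6, 222.5]
tool_rot: [2.03, 2.397, -0.0]
force: [-0.1, -1.1, -0.2]
opening: 0.999
grip_force: 0.0
```

Run:
```python
from h import *
c=camera_info('wrist')
cv2.imwrite("pics/w1.png",cv2.resize(grab_frame('wrist')[:,:,::-1],(800,600),interpolation=cv2.INTER_CUBIC))
import pickle;pickle.dump(c,open('w1.pkl','wb'))
print(c);o=get_obs();print(o['time_s'],o['position'],o['tool_rot'],o['joint_pos'])
```

```text
{'vertical_fov': 65.70646984690485, 'cx': 281.1338615286143, 'cy': 204.5517219794502, 'cam_to_world': array([[ 9.86442362e-01,  1.57417470e-01,  4.63810942e-02,
         5.22011126e+02],
       [ 1.64106187e-01, -9.47576331e-01, -2.74168300e-01,
         6.46315447e+01],
       [ 7.90746934e-04,  2.78062650e-01, -9.60562615e-01,
         3.85194476e+02],
       [ 0.00000000e+00,  0.00000000e+00,  0.00000000e+00,
         1.00000000e+00]])}
1.65 [536.29968987  -3.02737908 222.58615853] [-2.02175825 -2.40330333 -0.00700403] [ 0.53973534  0.15576189 -0.67437021  1.71497276  0.09673081  1.30313627
  0.01791214]
```

View pics/w1.png

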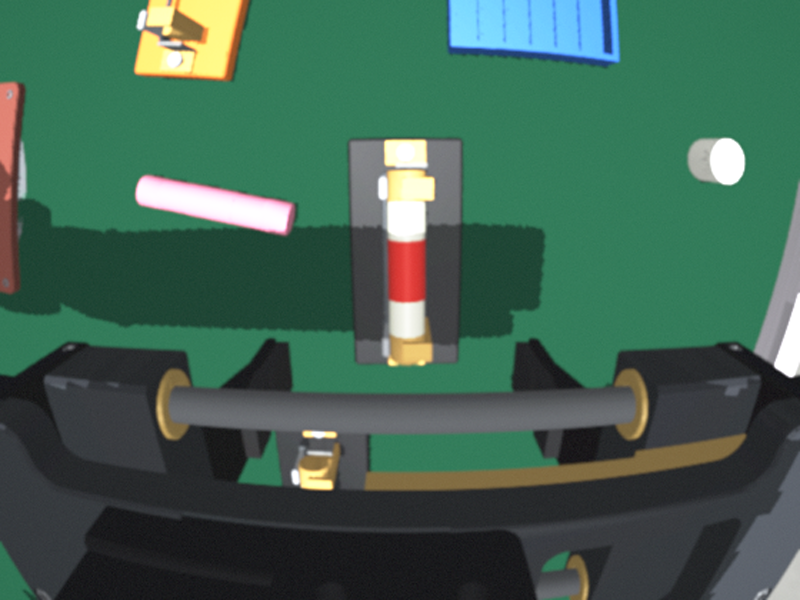

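The wrist view shows the red fuse from about (405,170) to (410,350). Its red band is centred at (406,268), the -x jaw tip is at (382,188), and the fingers straddle it. I'll convert these to positions.

Run:
```python
from h import *
import pickle
c=pickle.load(open('w1.pkl','rb'));s=800/560
P=lambda u,v,z:unproj('wrist',u,v,z,s,c)
q=np.array([P(*p,20) for p in [(349,139),(462,139),(459,362),(356,362)]]);print(q.round(),q.mean(0),[np.linalg.norm(q[i]-q[(i+1)%4]).round() for i in range(4)])
print("band ends",P(406.5,236,73),P(407,300,73))
d=P(406,205,73)-P(408,330,73);print(np.degrees(np.arctan2(-d[0],d[1])))
o=get_obs();print(o['time_s'],o['position'],o['tool_rot'],o['qvel'])
```

```text
[[ 479.   76.   20.]
 [ 566.   90.   20.]
 [ 599.  -94.   20.]
 [ 511. -108.   20.]] [538.68351891  -8.87943272  20.        ] [np.float64(88.0), np.float64(187.0), np.float64(89.0), np.float64(187.0)]
band ends [533.83227498  15.27611985  73.        ] [541.75231947 -29.4765732   73.        ]
10.500504268901546
1.65 [536.29968987  -3.02737908 222.58615853] [-2.02175825 -2.40330333 -0.00700403] [ 0.04291714 -0.05978344  0.02488204  0.06613001 -0.0686238   0.00390733
  0.18308962]
```

Request:
apply_moves --moves '[{"grip": 87, "x": 0, "y": 0, "z": -40, "wx": 0, "wy": 0, "wz": 0}, {"grip": 87, "x": 0, "y": 0, "z": -80, "wx": 0, "wy": 0, "wz": 0}, {"grip": 87, "x": 0, "y": 0, "z": -80, "wx": 0, "wy": 0, "wz": 0}]'

```text
time_s: 1.95
position: [529.6, -12.6, 137.7]
tool_rot: [-2.025, -2.392, 0.008]
force: [0.2, -0.7, -0.0]
opening: 0.999
grip_force: 0.0
```

Request:
apply_moves --moves '[{"grip": 87, "x": 0, "y": 0, "z": 0, "wx": 0, "wy": 0, "wz": 0}, {"grip": 87, "x": 0, "y": 0, "z": 0, "wx": 0, "wy": 0, "wz": 0}, {"grip": 87, "x": 0, "y": 0, "z": 0, "wx": 0, "wy": 0, "wz": 0}]'

```text
time_s: 2.25
position: [534.3, -12.6, 144.6]
tool_rot: [2.029, 2.395, 0.003]
force: [0.0, -0.2, 0.7]
opening: 0.998
grip_force: 0.0
```

Run:
```python
from h import *
o=get_obs();print(o['time_s'],o['position'],o['tool_rot'],abs(o['qvel']).max())
c=camera_info('wrist')
cv2.imwrite("pics/w2.png",cv2.resize(grab_frame('wrist')[:,:,::-1][100:320,170:400],(800,765),interpolation=cv2.INTER_CUBIC)[:600])
import pickle;pickle.dump((c,800/230,765/220),open('w2.pkl','wb'))
o=get_obs();print(o['time_s'],o['position'],o['tool_rot'],abs(o['qvel']).max())
```

```text
2.25 [534.3395039  -12.56131799 144.60824943] [2.02905009 2.39506305 0.00250447] 0.009824624901257907
2.3 [534.16030288 -12.57370238 144.34719771] [2.02912231e+00 2.39526465e+00 2.12816550e-03] 0.0085554293536731
```

View pics/w2.png

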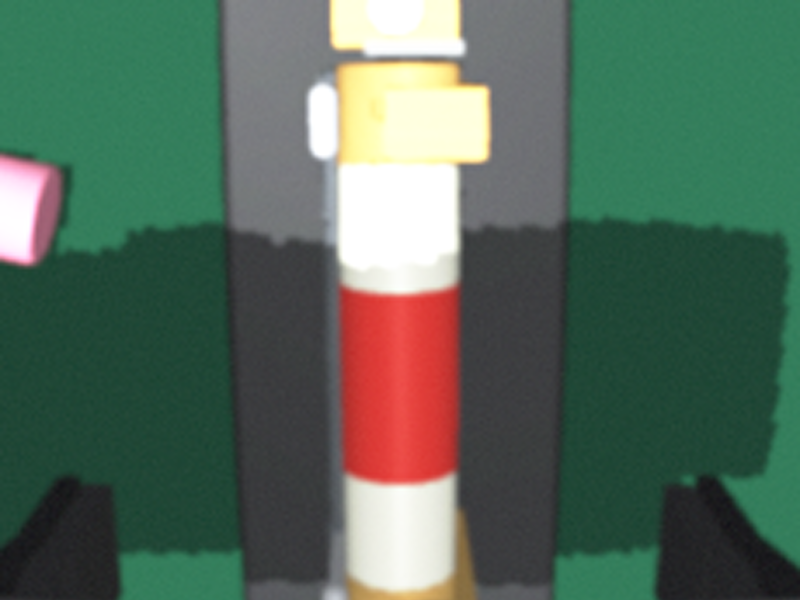

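The close view has the band's top edge at (400,290), its bottom edge at (401,480) and its side edges at about u=342 and 459. The thin bar and jaw sit just left (-x) of the fuse.

Run:
```python
from h import *
import pickle
c,sx,sy=pickle.load(open('w2.pkl','rb'))
P=lambda u,v,z:unproj('wrist',u/sx+170,v/sy+100,z,1,c)
a,b=P(400.5,290,72),P(401.5,480,72);print(a,b,(a+b)/2,np.linalg.norm(a-b))
l,r=P(344,385,63),P(458,385,63);print("width",np.linalg.norm(l-r),(l+r)/2)
d=P(399.5,200,73)-P(401,570,73);print("yaw",np.degrees(np.arctan2(-d[0],d[1])))
for z in (20,30,40,50): 
    m=P(334,400,z); e=np.array([np.cos(.173),np.sin(.173)]); print(z,"bar off",(m-(l+r)/2)[:2]@e)
R=cv2.Rodrigues(get_obs()['tool_rot'])[0];print("tool y heading",np.degrees(np.arctan2(R[1,1],R[0,1])), R[:,2])
```

```text
[534.50273235  12.05289947  72.        ] [542.00223274 -30.78480519  72.        ] [538.25248254  -9.36595286  72.        ] 43.48921069289698
width 25.806753764607436 [538.76825593 -11.54512223  63.        ]
yaw 9.854152989489634
20 bar off -17.309063757102123
30 bar off -16.829357440072126
40 bar off -16.349651123042236
50 bar off -15.869944806012347
tool y heading 9.461591117203534 [ 2.69498092e-03 -5.06049687e-04 -9.99996240e-01]
```

Request:
apply_moves --moves '[{"grip": 87, "x": 3.5, "y": 2, "z": -30, "wx": 0, "wy": 0, "wz": 0.2}, {"grip": 87, "x": 3.5, "y": 2, "z": -60, "wx": 0, "wy": 0, "wz": 0.2}, {"grip": 70, "x": 3.5, "y": 2, "z": -85, "wx": 0, "wy": 0, "wz": 0.2}, {"grip": 60, "x": 3.5, "y": 2, "z": -100, "wx": 0, "wy": 0, "wz": 0.2}, {"grip": 50, "x": 3.5, "y": 2, "z": -100, "wx": 0, "wy": 0, "wz": 0.2}]' --squeeze 10

```text
time_s: 2.8
position: [535.8, -10.6, 41.5]
tool_rot: [-2.025, -2.399, 0.002]
force: [-0.2, -0.0, 0.5]
opening: 0.807
grip_force: 0.0
```

Request:
apply_moves --moves '[{"grip": 40, "x": 0, "y": 0, "z": 0, "wx": 0, "wy": 0, "wz": 0}, {"grip": 32, "x": 0, "y": 0, "z": 0, "wx": 0, "wy": 0, "wz": 0}, {"grip": 32, "x": 0, "y": 0, "z": 0, "wx": 0, "wy": 0, "wz": 0}, {"grip": 32, "x": 0, "y": 0, "z": 0, "wx": 0, "wy": 0, "wz": 0}]'

```text
time_s: 3.2
position: [537.2, -10.5, 43.3]
tool_rot: [2.026, 2.4, 0.001]
force: [0.2, -0.2, -0.4]
opening: 0.452
grip_force: 0.0
```

Request:
apply_moves --moves '[{"grip": 20, "x": 0, "y": 0, "z": 0, "wx": 0, "wy": 0, "wz": 0}, {"grip": 20, "x": 0, "y": 0, "z": 0, "wx": 0, "wy": 0, "wz": 0}, {"grip": 20, "x": 0, "y": 0, "z": 0, "wx": 0, "wy": 0, "wz": 0}, {"grip": 20, "x": 0, "y": 0, "z": 0, "wx": 0, "wy": 0, "wz": 0}, {"grip": 20, "x": 0, "y": 0, "z": 0, "wx": 0, "wy": 0, "wz": 0}]'

```text
time_s: 3.7
position: [536.8, -10.5, 42.7]
tool_rot: [2.026, 2.401, 0.0]
force: [-1.3, -1.2, 3.8]
opening: 0.296
grip_force: 10.0
```

Gripped with 25.8 mm of opening, as expected. Now I'll slide it towards holder -x, i.e. (-0.986,-0.167).

Request:
apply_moves --moves '[{"grip": 20, "x": 0, "y": 0, "z": 0, "wx": 0, "wy": 0, "wz": 0}, {"grip": 20, "x": -3, "y": -0.5, "z": 0, "wx": 0, "wy": 0, "wz": 0}, {"grip": 20, "x": -6, "y": -1, "z": 0, "wx": 0, "wy": 0, "wz": 0}, {"grip": 20, "x": -9, "y": -1.5, "z": 0, "wx": 0, "wy": 0, "wz": 0}, {"grip": 20, "x": -12, "y": -2, "z": 0, "wx": 0, "wy": 0, "wz": 0}]' --squeeze 40

```text
time_s: 4.2
position: [526.8, -12.1, 43.1]
tool_rot: [2.024, 2.399, 0.006]
force: [11.4, 1.5, -3.7]
opening: 0.289
grip_force: 40.0
```

Request:
apply_moves --moves '[{"grip": 20, "x": -3, "y": -0.5, "z": 0, "wx": 0, "wy": 0, "wz": 0}, {"grip": 20, "x": -6, "y": -1, "z": 0, "wx": 0, "wy": 0, "wz": 0}, {"grip": 20, "x": -9, "y": -1.5, "z": 0, "wx": 0, "wy": 0, "wz": 0}, {"grip": 20, "x": -12, "y": -2, "z": 0, "wx": 0, "wy": 0, "wz": 0}, {"grip": 20, "x": -12, "y": -2, "z": 0, "wx": 0, "wy": 0, "wz": 0}]'

```text
time_s: 4.7
position: [516.7, -13.6, 44.5]
tool_rot: [2.022, 2.397, 0.01]
force: [11.3, 2.1, 3.3]
opening: 0.289
grip_force: 40.0
```

Request:
apply_moves --moves '[{"grip": 20, "x": -4, "y": -0.7, "z": 0, "wx": 0, "wy": 0, "wz": 0}, {"grip": 20, "x": -8, "y": -1.3, "z": 0, "wx": 0, "wy": 0, "wz": 0}, {"grip": 20, "x": -12, "y": -2, "z": 0, "wx": 0, "wy": 0, "wz": 0}, {"grip": 20, "x": -16, "y": -2.7, "z": 0, "wx": 0, "wy": 0, "wz": 0}, {"grip": 20, "x": -20, "y": -3.3, "z": 0, "wx": 0, "wy": 0, "wz": 0}]'

```text
time_s: 5.2
position: [497.8, -16.7, 45.1]
tool_rot: [2.021, 2.396, 0.012]
force: [11.0, 2.1, 7.7]
opening: 0.287
grip_force: 40.0
```

Request:
apply_moves --moves '[{"grip": 20, "x": -5, "y": -0.8, "z": 2, "wx": 0, "wy": 0, "wz": 0}, {"grip": 20, "x": -10, "y": -1.7, "z": 4, "wx": 0, "wy": 0, "wz": 0}, {"grip": 20, "x": -15, "y": -2.5, "z": 10, "wx": 0, "wy": 0, "wz": 0}, {"grip": 20, "x": -20, "y": -3.3, "z": 18, "wx": 0, "wy": 0, "wz": 0}, {"grip": 20, "x": -22, "y": -3.7, "z": 28, "wx": 0, "wy": 0, "wz": 0}]'

```text
time_s: 5.7
position: [469.1, -21.6, 70.5]
tool_rot: [-2.025, -2.4, 0.002]
force: [-0.1, -0.4, -1.3]
opening: 0.286
grip_force: 40.0
```

Request:
apply_moves --moves '[{"grip": 20, "x": 0, "y": 0, "z": 20, "wx": 0, "wy": 0, "wz": 0}, {"grip": 20, "x": 0, "y": 0, "z": 45, "wx": 0, "wy": 0, "wz": 0}, {"grip": 20, "x": 0, "y": 0, "z": 75, "wx": 0, "wy": 0, "wz": 0}, {"grip": 20, "x": 0, "y": 0, "z": 95, "wx": 0, "wy": 0, "wz": 0}, {"grip": 20, "x": 0, "y": 0, "z": 95, "wx": 0, "wy": 0, "wz": 0}]'

```text
time_s: 6.2
position: [472.1, -21.4, 168.5]
tool_rot: [2.023, 2.398, 0.003]
force: [-0.1, 0.3, -2.2]
opening: 0.285
grip_force: 40.0
```

Run:
```python
from h import *
a=grab_frame('wrist');b=grab_frame('side')
cv2.imwrite("pics/s3.png",cv2.resize(np.hstack([a,b])[:,:,::-1],(800,300),interpolation=cv2.INTER_AREA))
print(get_obs()['joint_pos'])
```

```text
[ 0.61423207  0.04919025 -0.67234232  1.93182045  0.0337199   1.17131804
  0.09807845]
```

View pics/s3.png

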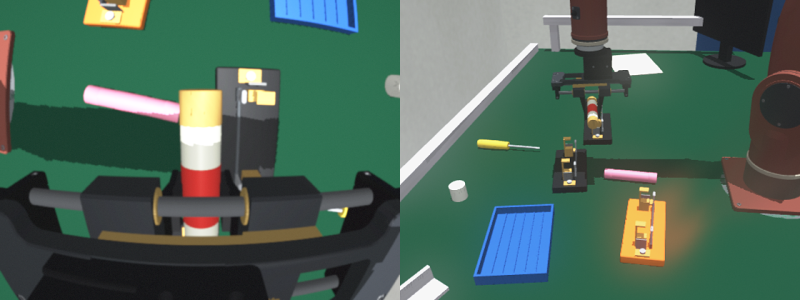

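The fuse is out and held level, the holder's jaws have sprung back, and nothing else has moved. Next I'll carry it above the tray.

Request:
apply_moves --moves '[{"grip": 20, "x": 17, "y": 42, "z": 0, "wx": 0, "wy": 0, "wz": 0}, {"grip": 20, "x": 34, "y": 84, "z": 0, "wx": 0, "wy": 0, "wz": 0}, {"grip": 20, "x": 51, "y": 126, "z": 0, "wx": 0, "wy": 0, "wz": 0}, {"grip": 20, "x": 68, "y": 168, "z": 0, "wx": 0, "wy": 0, "wz": 0}, {"grip": 20, "x": 85, "y": 210, "z": 0, "wx": 0, "wy": 0, "wz": 0}]'

```text
time_s: 6.8
position: [555.3, 189.8, 163.8]
tool_rot: [-2.026, -2.399, 0.003]
force: [0.9, 0.6, -1.5]
opening: 0.289
grip_force: 40.0
```

Request:
apply_moves --moves '[{"grip": 20, "x": 15, "y": 35, "z": -15, "wx": 0, "wy": 0, "wz": 0}, {"grip": 20, "x": 28, "y": 65, "z": -30, "wx": 0, "wy": 0, "wz": 0}, {"grip": 20, "x": 37, "y": 87, "z": -50, "wx": 0, "wy": 0, "wz": 0}, {"grip": 20, "x": 37, "y": 87, "z": -70, "wx": 0, "wy": 0, "wz": 0}, {"grip": 20, "x": 37, "y": 87, "z": -80, "wx": 0, "wy": 0, "wz": 0}]'

```text
time_s: 7.3
position: [590.5, 275.7, 81.5]
tool_rot: [-2.022, -2.4, 0.007]
force: [0.4, -0.2, -2.0]
opening: 0.288
grip_force: 40.0
```

Request:
apply_moves --moves '[{"grip": 20, "x": 0, "y": 0, "z": 0, "wx": 0, "wy": 0, "wz": 0}, {"grip": 20, "x": 0, "y": 0, "z": 0, "wx": 0, "wy": 0, "wz": 0}, {"grip": 20, "x": 0, "y": 0, "z": 0, "wx": 0, "wy": 0, "wz": 0}]'

```text
time_s: 7.6
position: [593.3, 275.2, 86.7]
tool_rot: [2.027, 2.399, 0.002]
force: [-0.3, -0.6, -1.4]
opening: 0.283
grip_force: 40.0
```

Run:
```python
from h import *
import pickle
c=camera_info('wrist');pickle.dump(c,open('w4.pkl','wb'))
cv2.imwrite("pics/w4.png",cv2.resize(grab_frame('wrist')[:,:,::-1],(800,600),interpolation=cv2.INTER_CUBIC))
o=get_obs();print(o['time_s'],o['position'],o['tool_rot'],o['joint_pos'])
```

```text
7.65 [593.31438863 275.28254307  86.79041064] [2.02636977e+00 2.39936038e+00 2.15268161e-03] [ 0.04787028  0.55124176 -0.74661452  1.57716231  0.39756835  1.16888183
 -0.61370752]
```

View pics/w4.png

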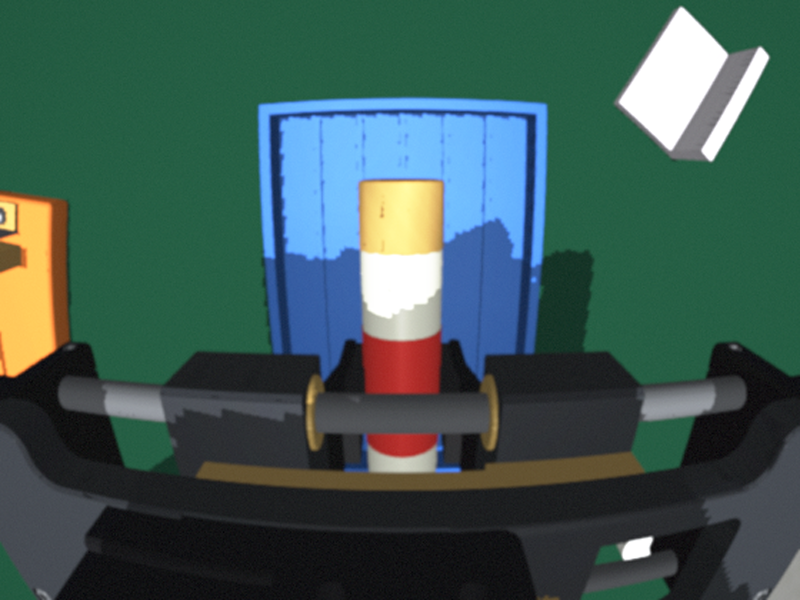

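The fuse sits over the tray centre: tray edges are at u=259 and 547, ribs at 322/363/404/443/486, and the fuse at 401. I'll shift about 10 mm towards -x so it lies between two ribs, then lower it.

Request:
apply_moves --moves '[{"grip": 20, "x": -5, "y": -0.8, "z": -20, "wx": 0, "wy": 0, "wz": 0}, {"grip": 20, "x": -10, "y": -1.7, "z": -40, "wx": 0, "wy": 0, "wz": 0}, {"grip": 20, "x": -10, "y": -1.7, "z": -58, "wx": 0, "wy": 0, "wz": 0}, {"grip": 20, "x": -10, "y": -1.7, "z": -68, "wx": 0, "wy": 0, "wz": 0}, {"grip": 20, "x": -10, "y": -1.7, "z": -73, "wx": 0, "wy": 0, "wz": 0}]'

```text
time_s: 8.15
position: [582.7, 273.6, 11.8]
tool_rot: [-2.026, -2.4, 0.001]
force: [1.1, 0.4, -1.6]
opening: 0.288
grip_force: 40.0
```

Request:
apply_moves --moves '[{"grip": 20, "x": 0, "y": 0, "z": 0, "wx": 0, "wy": 0, "wz": 0}, {"grip": 20, "x": 0, "y": 0, "z": -1, "wx": 0, "wy": 0, "wz": 0}, {"grip": 20, "x": 0, "y": 0, "z": -2, "wx": 0, "wy": 0, "wz": 0}, {"grip": 20, "x": 0, "y": 0, "z": -3, "wx": 0, "wy": 0, "wz": 0}, {"grip": 20, "x": 0, "y": 0, "z": -4, "wx": 0, "wy": 0, "wz": 0}]'

```text
time_s: 8.65
position: [582.8, 273.9, 8.8]
tool_rot: [2.026, 2.401, 0.001]
force: [-0.6, -0.7, -1.9]
opening: 0.289
grip_force: 40.0
```

Request:
apply_moves --moves '[{"grip": 20, "x": 0, "y": 0, "z": -1, "wx": 0, "wy": 0, "wz": 0}, {"grip": 20, "x": 0, "y": 0, "z": -2, "wx": 0, "wy": 0, "wz": 0}, {"grip": 20, "x": 0, "y": 0, "z": -3, "wx": 0, "wy": 0, "wz": 0}, {"grip": 20, "x": 0, "y": 0, "z": -3, "wx": 0, "wy": 0, "wz": 0}]' --squeeze 10

```text
time_s: 9.05
position: [582.9, 273.9, 5.6]
tool_rot: [2.026, 2.401, 0.001]
force: [1.2, 1.1, -1.8]
opening: 0.294
grip_force: 10.5
```

Request:
apply_moves --moves '[{"grip": 20, "x": 0, "y": 0, "z": -0.8, "wx": 0, "wy": 0, "wz": 0}, {"grip": 20, "x": 0, "y": 0, "z": -0.8, "wx": 0, "wy": 0, "wz": 0}, {"grip": 20, "x": 0, "y": 0, "z": -0.8, "wx": 0, "wy": 0, "wz": 0}]' --squeeze 3

```text
time_s: 9.35
position: [582.9, 273.9, 5.6]
tool_rot: [2.026, 2.4, 0.0]
force: [-1.1, -2.1, 5.9]
opening: 0.294
grip_force: 7.3
```

Request:
apply_moves --moves '[{"grip": 26, "x": 0, "y": 0, "z": 0, "wx": 0, "wy": 0, "wz": 0}, {"grip": 27, "x": 0, "y": 0, "z": 0, "wx": 0, "wy": 0, "wz": 0}, {"grip": 28, "x": 0, "y": 0, "z": 0, "wx": 0, "wy": 0, "wz": 0}, {"grip": 30, "x": 0, "y": 0, "z": 0, "wx": 0, "wy": 0, "wz": 0}, {"grip": 31, "x": 0, "y": 0, "z": 0, "wx": 0, "wy": 0, "wz": 0}]'

```text
time_s: 9.85
position: [583.9, 274.2, 5.6]
tool_rot: [2.026, 2.4, 0.004]
force: [4.2, 0.5, 5.8]
opening: 0.345
grip_force: 2.7
```

Request:
apply_moves --moves '[{"grip": 30, "x": 0, "y": 0, "z": 0.5, "wx": 0, "wy": 0, "wz": 0}, {"grip": 30, "x": 0, "y": 0, "z": 1.5, "wx": 0, "wy": 0, "wz": 0}, {"grip": 30, "x": 0, "y": 0, "z": 3, "wx": 0, "wy": 0, "wz": 0}, {"grip": 30, "x": 0, "y": 0, "z": 4, "wx": 0, "wy": 0, "wz": 0}]'

```text
time_s: 10.25
position: [581.9, 273.8, 8.3]
tool_rot: [-2.025, -2.401, 0.002]
force: [0.5, -0.1, 0.1]
opening: 0.351
grip_force: 0.0
```

Run:
```python
from h import *
a=grab_frame('wrist');b=grab_frame('side')
cv2.imwrite("pics/s5.png",cv2.resize(np.hstack([a[100:340,140:420],b[250:410,80:266].repeat(1,0) if 0 else cv2.resize(b[250:410,80:266],(280,240))])[:,:,::-1],(800,343),interpolation=cv2.INTER_CUBIC))
o=get_obs();print(o['time_s'],o['position'],o['force'],o['opening'],o['grip_force'])
```

```text
10.35 [582.29725236 273.86581299   8.58051691] [0.10538583 0.20219518 0.07395769] 0.3473053618288838 0.0
```

View pics/s5.png

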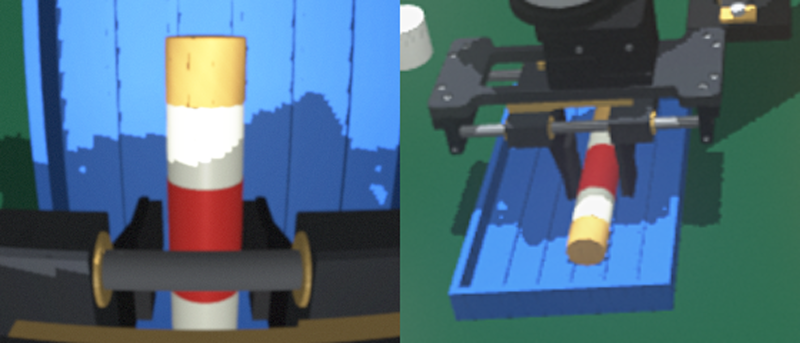

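The fuse lies in the tray between the ribs, and the fingers are free of it with no force. I'll open a little and rise straight up.

Request:
apply_moves --moves '[{"grip": 36, "x": 0, "y": 0, "z": 3, "wx": 0, "wy": 0, "wz": 0}, {"grip": 44, "x": 0, "y": 0, "z": 8, "wx": 0, "wy": 0, "wz": 0}, {"grip": 48, "x": 0, "y": 0, "z": 18, "wx": 0, "wy": 0, "wz": 0}, {"grip": 48, "x": 0, "y": 0, "z": 40, "wx": 0, "wy": 0, "wz": 0}, {"grip": 48, "x": 0, "y": 0, "z": 75, "wx": 0, "wy": 0, "wz": 0}]'

```text
time_s: 10.85
position: [581.6, 273.2, 83.5]
tool_rot: [-2.025, -2.4, 0.004]
force: [0.6, 0.6, 0.6]
opening: 0.547
grip_force: 0.0
```

Request:
apply_moves --moves '[{"grip": 48, "x": 0, "y": 0, "z": 40, "wx": 0, "wy": 0, "wz": 0}, {"grip": 48, "x": 0, "y": 0, "z": 80, "wx": 0, "wy": 0, "wz": 0}, {"grip": 48, "x": 0, "y": 0, "z": 100, "wx": 0, "wy": 0, "wz": 0}, {"grip": 48, "x": 0, "y": 0, "z": 100, "wx": 0, "wy": 0, "wz": 0}, {"grip": 48, "x": 0, "y": 0, "z": 100, "wx": 0, "wy": 0, "wz": 0}]'

```text
time_s: 11.35
position: [582.7, 273.9, 184.5]
tool_rot: [2.026, 2.4, 0.001]
force: [-0.1, 0.2, -1.0]
opening: 0.549
grip_force: 0.0
```

Run:
```python
from h import *
b=grab_frame('side')
cv2.imwrite("pics/s6.png",cv2.resize(b[:,:,::-1],(800,600),interpolation=cv2.INTER_CUBIC))
o=get_obs();print(o['time_s'],o['position'],o['force'])
```

```text
11.4 [582.35694783 273.56059832 183.39687246] [ 0.35056643 -0.79690174  0.21602372]
```

View pics/s6.png

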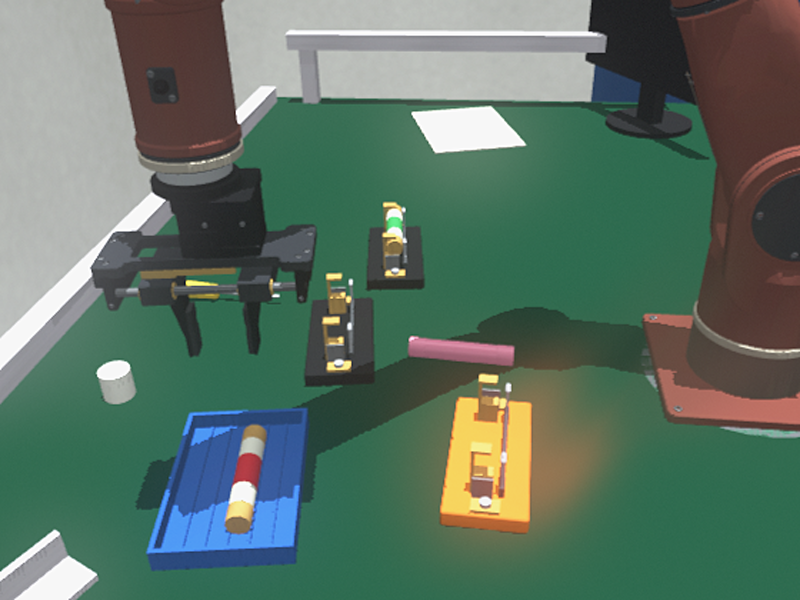

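The fuse lies flat in the tray at (247,478), the good fuse is still in its holder at (394,223), and the gripper is clear. I'm handing the job in.

```bash
python3 -c "
from rig import *
print(close_job())"
```

```text
the job is handed in; nothing more can be done
None
```

The blown fuse was rolled out past its spring jaws and lies flat in the blue tray, released about 4 mm above the floor because the fingertips reached the floor first; the good fuse was not touched, and I handed the job in at about 11 s.

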